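# Find and snap home the loose tub lid on the trim-shop counter

### The arm

A 6-joint arm with a two-finger parallel gripper is mounted at the origin on the work surface. World frame = base frame: x ahead of the robot, y to its left, z up, the work surface at z = 0. Lengths are in m, angles in rad, forces in N, time in s.
With the tool pointing down it reaches from about 0.325 to 0.9 m from the base axis. Payload 6.1 kg.
Tool frame: the origin (TCP) lies midway between the tips of the shut fingers; the grasp point (between the pads) lies 19 mm behind it (tcp_to_grasp is the z of the grasp point in the tool frame, in m); z points along the fingers, y is the line along which they close (so a half turn about z gives the same grasp; the last joint's range is limited). The gripper opens to 85 mm and grips with 20 to 120 N. Pads are 22 mm wide; open, the fingers measure 114 mm over their backs; the gripper's body (76 mm by 85 mm) begins 54 mm behind the grasp point. The pads swing forward as they close: fully open they stand 13 mm farther back than shut.
Start: joints at [-1.274, 0.22, 1.526, -0, 1.395, -0.126], TCP at [0.256, -0.57, 0.231] pointing down, gripper open.
Joint ranges: [-2.98, 2.98], [-0.91, 2.08], [0.09, 2.57], [-1.24, 4.39], [0.2, 2.65], [-2.68, 2.68]. Speed limits (rad/s): [2.57, 2.57, 3.01, 3.14, 3.14, 3.14].

### API

Orientations are given as a 3x3 rotation matrix whose columns are the frame's x, y, z axes.
In Python, from workcell import * gives the robot as it stands.
- The arm moves only by the tool play_rows, never from a script. Its argument "steps" is a list that holds one entry, the list of rows, each a list of 4 numbers: the shift along the world's x, y, z in cm, then the turn about the world's z in rad. In form: [[[x, y, z, turn], ...]]. A call has 1 to 5 rows; each row shifts and turns the commanded pose from where the row before left it; what a row does not reach is not made up. A row lasts 1/10 s, in which the tool goes at most 50 mm and 8.59 degrees, less where a joint would pass 70% of its speed; a pose out of reach is approached as far as the arm can. A call with a gripper value outside its range is refused whole. "fingers" is the finger opening in cm, from 0 to 8.54, set as the call begins (left out, the last holds). The fingers move at their own pace and stop on an object; "force" is the grip in N (left out, the last holds). Time passes only in rows, so rows that do not move let the fingers close. It gives the time, the measured TCP pose, the force, the opening and the grip force at its end, in the units of the state.
- get_state(): the state, without advancing time (a new reading comes with each control period).
- snapshot(name): name is "side" or "top"; returns the picture (480x640x3 uint8, red, green, blue); there is no depth.
- camera_model(name): a dict with "camera_matrix" (3x3 intrinsics, pixels), "world_to_cam" (4x4, takes a point from world to camera coordinates). Camera axes: x right, y up, looking along -z (the intrinsics and any distortion apply to the point x, -y, -z); pixel columns grow to the right and rows downward; lengths in m; the calibration is good to about 2 mm. A picture is of the moment at which its call begins. camera_model takes no time and is no camera call.
- close_job(): hands the job in; it is judged then, once.
Trained networks look in the newest picture that a camera, given by its name, has taken for a name from the list of things; names that differ only in an ending like _2 or _b are one class to them, and where a whole thing is asked for, a point or a joint stands for the part that bears it (a point fixed in the world has none). Each returns a list of dicts, best first, with "p" (0 to 1); they miss things now and then, are a little off and sometimes report something else, mostly with a low value. They report only what shows in the picture. A call takes as long as a camera call.
- trace(name, camera): "region" (480x640 bool, what is visible of it) and "location" ([column, row] in pixels, amid what is visible of it).
- landmark_of(name, camera): "location" ([column, row] in pixels: a listed point, or the origin of a listed thing).
The state is a dict: "clock": time; "q": joint angles; "joint_velocities": joint speeds; "joint_efforts": joint torques, N m; "ee_pos": TCP position; "eef_rot": TCP orientation; "ft_force": force on the tool from outside, world axes, zero at the start; "wrist_torque": the same for the moment, N m; "finger_gap": opening from 0.0 (shut) to 1.0 (fully open); "finger_force": force on a finger pad.
Only numpy, scipy, OpenCV 4.12 (cv2) and the standard library are available. Lean on these libraries where they do the work, as an engineer would, in place of code of your own. Each camera call takes 0.05 s, during which the arm holds its last target. There are 200 camera calls.

### The job

One of the five stock tubs in the counter tray has not been snapped shut and would spill when the tray is carried. With a fingertip, press near an end of one lid after another until you find the lid that rocks, then press that lid down in its middle, between its two side catches, until it is fully home and no longer rocks. Only press, never with great force (under 50 N): lift no lid, leave the other lids shut, and leave the reel, the tin, the calculator and the tape dispenser where they are.

Things in the scene. Friction and masses are not known exactly. Their poses are not given: they have to be found in the camera images.
- lid_a: one of five identical white snap lids, lid_a to lid_e, in a row in no fixed order: 100 mm long (x axis) by 64 mm wide (y axis), flat top, 12 mm skirt over the tub. Origin: centre of the top face, z up. Two side catches, tabs 22 mm wide standing out 4 mm, at the middle of the long sides (y = +-34 mm). Any of the five may be the one not home
- lid_b: a lid like lid_a, same sizes, axes and origin; any of the five may be the one not home. True of all five: a lid that is home rests on the tub's rim at both ends and stays put when an end is pressed (it gives 1 mm or less at 6 N, under 2 mm at 25 N)
- lid_c: a lid like lid_a, same sizes, axes and origin; any of the five may be the one not home. The lid not home, whichever it is, rides about 6 mm high on its catches, level while untouched: about 3 N pressed 34 mm from its middle, at either end, tips that end down 3 to 5 mm (0.14 rad about its y axis); let go, it springs level. Pressing an end does not close it
- lid_d: a lid like lid_a, same sizes, axes and origin; any of the five may be the one not home. The lid not home, whichever it is, is closed by 15 to 18 N on its middle, between the catches: it goes straight down about 6 mm onto the rim and stays there
- lid_e: a lid like lid_a, same sizes, axes and origin; any of the five may be the one not home. The tubs sink to different depths in the foam: the lids' tops are 60 to 66 mm above the counter, and height does not tell which lid is not home. Lids are 80 mm apart centre to centre, with 8 mm between the catches of neighbours
- tray: fixed wooden counter tray 150 x 430 mm (its x and y axes), walls 36 mm high, foam bed inside; five fixed grey plastic tubs stand in it in a row along its y axis, their lids' long sides along its x axis. Origin: centre of its underside, on the counter
- reel: loose bystander: standing reel of jute trim, 54 mm across, 50 mm high, origin at the centre of its underside; beside the tray, on the robot's side
- pin_tin: loose bystander: round metal pin tin, 62 mm across, 30 mm high, origin at the centre of its underside; beyond the tray
- calculator: loose bystander: desk calculator 150 x 105 x 20 mm, origin at the centre of its underside; to the right of the tray
- dispenser: loose bystander: heavy black tape dispenser 150 x 58 mm, 91 mm high, origin at the centre of its underside; to the left of the tray

How it is judged:
By the outcome, as a careful person would: the job done as asked, in the order asked, and still so for the second after the job is handed in, with the robot touching nothing.
It also fails if it takes over 48 s, if anything falls off the work surface, if the arm or the gripper's body presses on something with over 40 N, if the wrist force passes 120 N, or if a joint passes its speed limit or range.

## Working session

There is one attempt and no reset: what is moved stays moved. The work goes in short steps, Python scripts to look and compute and a tool call to move; the robot and the scene stay as the last step left them, time stands still between calls to the robot, and variables do not carry over. Pictures are saved under pics/ and viewed, at most 10 in all, crops included, and the job is handed in when it is done.

Besides the shell and the picture viewer there is one more tool, called after ">>>" as name(argument=value, ...), one argument or row to a line, values as JSON. play_rows: Moves the arm, as the interface text tells. Its arguments: {"type":"object","properties":{"steps":{"type":"array"},"fingers":{"type":"number"},"force":{"type":"number"}},"required":["steps"]}

```bash
mkdir -p pics
cat > h.py <<'E'
from workcell import *
import numpy as np, cv2
def unproj(cam,px,z):
    m=camera_model(cam);K=np.array(m["camera_matrix"]);T=np.array(m["world_to_cam"])
    d=np.linalg.inv(K)@np.array([px[0],px[1],1.]);d=np.array([d[0],-d[1],-d[2]])
    R=T[:3,:3];c=-R.T@T[:3,3];d=R.T@d
    return c+d*(z-c[2])/d[2]
E
python3 - <<'E'
from h import *
for c in("top","side"):
    cv2.imwrite(f"pics/{c}1.png",snapshot(c)[:,:,::-1])
    print(c,{k:v for k,v in camera_model(c).items() if k not in("camera_matrix","world_to_cam")})
    for n,z in(("lid_a",.063),("tray",.0),("reel",0),("dispenser",0),("calculator",0),("pin_tin",0)):
        for r in landmark_of(n,c):
            print(c,n,round(r["p"],2),np.round(r["location"],1),np.round(unproj(c,r["location"],z),4))
s=get_state();print(s["clock"],s["ee_pos"],s["eef_rot"],s["finger_gap"])
E
```

```text
top {}
top lid_a 0.79 [307.4 271.3] [0.544  0.0455 0.063 ]
top lid_a 0.71 [246.6 271. ] [0.5468 0.2038 0.063 ]
top lid_a 0.65 [340.9 273.3] [ 0.5377 -0.0415  0.063 ]
top lid_a 0.64 [373.3 269.8] [ 0.5457 -0.1259  0.063 ]
top lid_a 0.57 [280.4 269.8] [0.5488 0.1158 0.063 ]
top tray 0.85 [308.8 273.8] [0.5454 0.0436 0.    ]
top reel 0.53 [313.8 317.9] [0.4263 0.0312 0.    ]
top dispenser 0.6 [142.6 270.2] [0.561  0.4946 0.    ]
top calculator 0.6 [481.7 275. ] [ 0.5362 -0.4236  0.    ]
top calculator 0.54 [308.6 269.3] [0.5577 0.044  0.    ]
top calculator 0.31 [316.4 318.1] [0.4257 0.0243 0.    ]
top pin_tin 0.93 [297.7 226.2] [0.6773 0.0729 0.    ]
side {}
side lid_a 0.92 [289.5 289.7] [0.5421 0.1241 0.063 ]
side lid_a 0.88 [326.4 241.2] [ 0.5366 -0.0401  0.063 ]
side lid_a 0.7 [310.8 265. ] [0.5344 0.0409 0.063 ]
side lid_a 0.67 [271.9 317. ] [0.539  0.2034 0.063 ]
side lid_a 0.59 [335.5 224. ] [ 0.5428 -0.1002  0.063 ]
side reel 0.66 [356.7 295. ] [0.4255 0.0238 0.    ]
side dispenser 0.81 [184.4 444.2] [0.5617 0.4908 0.    ]
side calculator 0.94 [389.  168.7] [ 0.5331 -0.421   0.    ]
side pin_tin 0.8 [249.7 272.5] [0.6761 0.0813 0.    ]
0.7 [ 0.25645073 -0.56997303  0.23132421] [[ 9.11953470e-01  4.10293635e-01  4.48338084e-05]
 [ 4.10293636e-01 -9.11953470e-01 -3.41188434e-05]
 [ 2.68876029e-05  4.95098239e-05 -9.99999998e-01]] 1.0013696398590763
```

View pics/top1.png

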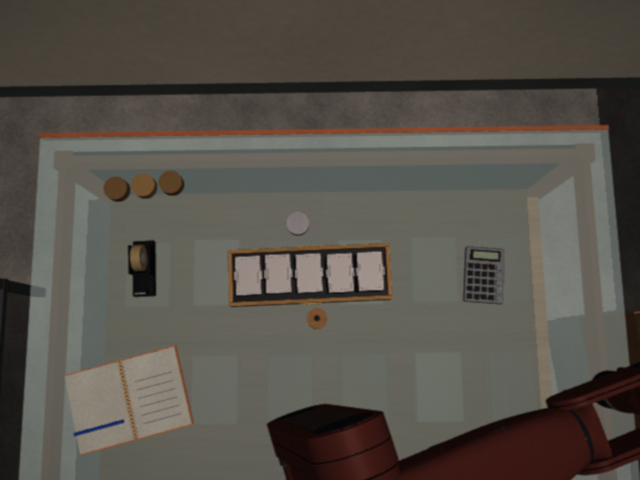

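View pics/side1.png

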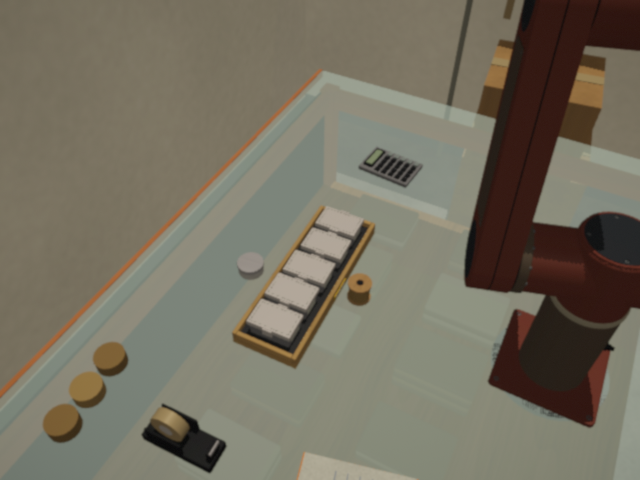

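The top view shows the five lids in a row at columns about 248, 278, 309, 340 and 370, rows 275 to 271. The reel is at (317,318) and the tin at (298,223). The tray is turned about 2 degrees. The side view agrees. Next I'll refine the lid positions with traces.

Run:
```python
from h import *
for c in("top","side"):
    P=[]
    for r in trace("lid_a",c):
        ys,xs=np.nonzero(r["region"]); w=np.array([unproj(c,(x,y),.062)[:2] for x,y in zip(xs,ys)],np.float32)
        rc=cv2.minAreaRect(w); print(c,round(r["p"],2),len(xs),np.round(w.mean(0),4),np.round(rc[0],4),np.round(rc[1],3),round(rc[2],1))
    for r in trace("tray",c)[:1]:
        ys,xs=np.nonzero(r["region"]); w=np.array([unproj(c,(x,y),.036)[:2] for x,y in zip(xs,ys)],np.float32)
        rc=cv2.minAreaRect(w*1000);print("tray",np.round(rc[0]),np.round(rc[1]),rc[2])
```

```text
top 0.87 1014 [0.5347 0.2011] [0.5354 0.2015] [0.071 0.102] 89.3
top 0.82 1014 [ 0.5396 -0.0372] [ 0.5402 -0.0367] [0.073 0.102] 89.3
top 0.67 966 [ 0.5426 -0.1162] [ 0.5431 -0.1174] [0.068 0.1  ] 89.3Traceback (most recent call last):
  File "<stdin>", line 5, in <module>
  File "h.py", line 4, in unproj
    m=camera_model(cam);K=np.array(m["camera_matrix"]);T=np.array(m["world_to_cam"])
ValueError: time passes only in moves, steps and waits
```

Lid centres come out at y ≈ 0.201, 0.1215, 0.042, -0.037 and -0.1165, with x from 0.535 to 0.5425. The 79 mm spacing fits the stated 80 mm, and the yaw is about +0.025. I'll move over the near end of the right-hand lid with the fingers shut.

>>> play_rows(
  steps=[
    [[2.0,3.6,0,-0.08],[2.0,3.6,0,-0.08],[2.0,3.6,0,-0.08],[2.0,3.6,0,-0.08],[2.0,3.6,0,-0.08]],
  ],
  fingers=0,
  force=40,
)

```text
clock: 1.25
ee_pos: [0.357, -0.3886, 0.2315]
eef_rot: [[1.0, 0.019, 0.0], [0.019, -1.0, -0.0], [0.0, 0.0, -1.0]]
ft_force: [1.6, 0.4, -0.1]
finger_gap: 0.147
finger_force: 0.0
```

>>> play_rows(
  steps=[
    [[2.0,3.6,0,0],[2.0,3.6,0,0],[2.0,3.6,0,0],[2.0,3.6,0,0],[2.0,3.6,0,0]],
  ],
)

```text
clock: 1.75
ee_pos: [0.4571, -0.2084, 0.2316]
eef_rot: [[1.0, 0.023, 0.001], [0.023, -1.0, -0.0], [0.001, 0.0, -1.0]]
ft_force: [-0.4, -0.6, 0.4]
finger_gap: 0.0
finger_force: 0.0
```

>>> play_rows(
  steps=[
    [[2.0,3.6,-2,0],[2.0,3.6,-3,0],[1.2,2.1,-3,0],[0,0,-3,0],[0,0,0,0]],
  ],
)

```text
clock: 2.25
ee_pos: [0.505, -0.1155, 0.1175]
eef_rot: [[1.0, 0.025, -0.008], [0.025, -1.0, 0.003], [-0.008, -0.003, -1.0]]
ft_force: [-1.0, 0.7, -0.8]
finger_gap: 0.003
finger_force: 0.0
```

>>> play_rows(
  steps=[
    [[0,0,-2.0,0],[0,0,-1.5,0],[0,0,-0.8,0],[0,0,-0.3,0],[0,0,0,0]],
  ],
)

```text
clock: 2.75
ee_pos: [0.5081, -0.118, 0.0761]
eef_rot: [[1.0, 0.022, 0.0], [0.022, -1.0, -0.0], [0.0, 0.0, -1.0]]
ft_force: [0.4, -0.4, -0.4]
finger_gap: -0.001
finger_force: 0.0
```

>>> play_rows(
  steps=[
    [[0,0,0,0],[0,0,0,0]],
  ],
)

```text
clock: 2.95
ee_pos: [0.5086, -0.1179, 0.0767]
eef_rot: [[1.0, 0.023, 0.001], [0.023, -1.0, -0.001], [0.001, 0.001, -1.0]]
ft_force: [-0.8, -0.1, -0.1]
finger_gap: 0.002
finger_force: 0.0
```

>>> play_rows(
  steps=[
    [[0,0,-0.3,0],[0,0,-0.3,0],[0,0,-0.2,0],[0,0,0,0]],
  ],
)

```text
clock: 3.35
ee_pos: [0.5077, -0.1175, 0.0673]
eef_rot: [[1.0, 0.023, -0.001], [0.023, -1.0, 0.0], [-0.001, -0.0, -1.0]]
ft_force: [-0.3, -0.8, -0.5]
finger_gap: -0.0
finger_force: 0.0
```

>>> play_rows(
  steps=[
    [[0,0,-0.1,0],[0,0,-0.1,0],[0,0,0,0]],
  ],
)

```text
clock: 3.65
ee_pos: [0.508, -0.1176, 0.0657]
eef_rot: [[1.0, 0.023, -0.0], [0.023, -1.0, 0.0], [-0.0, -0.0, -1.0]]
ft_force: [0.0, -0.5, 1.3]
finger_gap: -0.004
finger_force: 0.0
```

>>> play_rows(
  steps=[
    [[0,0,-0.1,0],[0,0,0,0]],
  ],
)

```text
clock: 3.85
ee_pos: [0.508, -0.1176, 0.0647]
eef_rot: [[1.0, 0.023, -0.0], [0.023, -1.0, 0.0], [-0.0, -0.0, -1.0]]
ft_force: [-0.7, -0.1, 0.0]
finger_gap: 0.001
finger_force: 0.0
```

>>> play_rows(
  steps=[
    [[0,0,-0.1,0],[0,0,0,0]],
  ],
)

```text
clock: 4.05
ee_pos: [0.508, -0.1176, 0.0637]
eef_rot: [[1.0, 0.023, -0.0], [0.023, -1.0, 0.0], [-0.0, -0.0, -1.0]]
ft_force: [0.4, -0.6, -0.1]
finger_gap: 0.002
finger_force: 0.0
```

>>> play_rows(
  steps=[
    [[0,0,-0.1,0],[0,0,0,0]],
  ],
)

```text
clock: 4.25
ee_pos: [0.5081, -0.1177, 0.063]
eef_rot: [[1.0, 0.023, -0.0], [0.023, -1.0, -0.0], [-0.0, 0.0, -1.0]]
ft_force: [0.5, 0.7, 1.7]
finger_gap: 0.003
finger_force: 0.8
```

>>> play_rows(
  steps=[
    [[0,0,-0.1,0],[0,0,0,0]],
  ],
)

```text
clock: 4.45
ee_pos: [0.5081, -0.1177, 0.0626]
eef_rot: [[1.0, 0.023, -0.0], [0.023, -1.0, -0.0], [-0.0, 0.0, -1.0]]
ft_force: [-3.6, 1.1, 7.9]
finger_gap: -0.0
finger_force: 3.8
```

The right-hand lid is firm: 8 N at 0.6 mm past contact. On to the next one.

>>> play_rows(
  steps=[
    [[0,0,1.1,0],[-0.1,4,0,0],[-0.1,4,0,0],[0,0,0,0],[0,0,0,0]],
  ],
)

```text
clock: 4.95
ee_pos: [0.5063, -0.0371, 0.0733]
eef_rot: [[1.0, 0.025, 0.001], [0.025, -1.0, -0.0], [0.001, 0.001, -1.0]]
ft_force: [0.6, -0.3, -0.4]
finger_gap: -0.002
finger_force: 0.0
```

>>> play_rows(
  steps=[
    [[0,0,-0.3,0],[0,0,-0.2,0],[0,0,0,0]],
  ],
)

```text
clock: 5.25
ee_pos: [0.5058, -0.0385, 0.0674]
eef_rot: [[1.0, 0.021, -0.001], [0.021, -1.0, 0.0], [-0.001, -0.0, -1.0]]
ft_force: [0.5, 0.1, 0.1]
finger_gap: 0.003
finger_force: 0.0
```

>>> play_rows(
  steps=[
    [[0,0,-0.1,0],[0,0,0,0]],
  ],
)

```text
clock: 5.45
ee_pos: [0.5059, -0.038, 0.0666]
eef_rot: [[1.0, 0.022, -0.0], [0.022, -1.0, 0.0], [-0.0, -0.0, -1.0]]
ft_force: [-1.0, -0.1, -0.3]
finger_gap: -0.002
finger_force: 0.0
```

>>> play_rows(
  steps=[
    [[0,0,-0.1,0],[0,0,0,0]],
  ],
)

```text
clock: 5.65
ee_pos: [0.506, -0.0377, 0.0657]
eef_rot: [[1.0, 0.023, -0.0], [0.023, -1.0, 0.0], [-0.0, -0.0, -1.0]]
ft_force: [0.2, 0.1, 1.1]
finger_gap: -0.004
finger_force: 0.0
```

>>> play_rows(
  steps=[
    [[0,0,-0.1,0],[0,0,0,0]],
  ],
)

```text
clock: 5.85
ee_pos: [0.506, -0.0376, 0.0647]
eef_rot: [[1.0, 0.023, -0.0], [0.023, -1.0, 0.0], [-0.0, -0.0, -1.0]]
ft_force: [-0.8, 0.9, 0.2]
finger_gap: -0.001
finger_force: 0.0
```

>>> play_rows(
  steps=[
    [[0,0,-0.1,0],[0,0,0,0]],
  ],
)

```text
clock: 6.05
ee_pos: [0.506, -0.0376, 0.0637]
eef_rot: [[1.0, 0.023, -0.0], [0.023, -1.0, 0.0], [-0.0, -0.0, -1.0]]
ft_force: [0.3, 0.0, 0.4]
finger_gap: -0.001
finger_force: 0.0
```

>>> play_rows(
  steps=[
    [[0,0,-0.1,0],[0,0,0,0]],
  ],
)

```text
clock: 6.25
ee_pos: [0.506, -0.0376, 0.0627]
eef_rot: [[1.0, 0.023, -0.0], [0.023, -1.0, 0.0], [-0.0, -0.0, -1.0]]
ft_force: [0.2, 0.2, 0.1]
finger_gap: -0.0
finger_force: 0.0
```

>>> play_rows(
  steps=[
    [[0,0,-0.1,0],[0,0,0,0]],
  ],
)

```text
clock: 6.45
ee_pos: [0.506, -0.0376, 0.0617]
eef_rot: [[1.0, 0.023, -0.0], [0.023, -1.0, 0.0], [-0.0, -0.0, -1.0]]
ft_force: [0.8, -0.5, 0.2]
finger_gap: 0.0
finger_force: 0.0
```

>>> play_rows(
  steps=[
    [[0,0,-0.1,0],[0,0,0,0]],
  ],
)

```text
clock: 6.65
ee_pos: [0.5061, -0.0376, 0.0609]
eef_rot: [[1.0, 0.023, -0.0], [0.023, -1.0, -0.0], [-0.0, 0.0, -1.0]]
ft_force: [-0.1, 0.3, 1.0]
finger_gap: 0.002
finger_force: 0.5
```

>>> play_rows(
  steps=[
    [[0,0,-0.1,0],[0,0,0,0]],
  ],
)

```text
clock: 6.85
ee_pos: [0.5061, -0.0377, 0.0605]
eef_rot: [[1.0, 0.023, -0.0], [0.023, -1.0, -0.0], [-0.0, 0.0, -1.0]]
ft_force: [-2.8, 0.3, 7.1]
finger_gap: 0.0
finger_force: 3.6
```

That lid is home too. Next is the middle lid.

>>> play_rows(
  steps=[
    [[0,0,1.2,0],[-0.1,4,0,0],[-0.1,3.9,0,0],[0,0,0,0],[0,0,0,0]],
  ],
)

```text
clock: 7.35
ee_pos: [0.5043, 0.0419, 0.0724]
eef_rot: [[1.0, 0.025, 0.001], [0.025, -1.0, -0.0], [0.001, 0.0, -1.0]]
ft_force: [0.1, 0.6, -0.6]
finger_gap: -0.002
finger_force: 0.0
```

>>> play_rows(
  steps=[
    [[0,0,-0.3,0],[0,0,-0.1,0],[0,0,0,0],[0,0,0,0]],
  ],
)

```text
clock: 7.75
ee_pos: [0.504, 0.0407, 0.0677]
eef_rot: [[1.0, 0.022, -0.0], [0.022, -1.0, -0.0], [-0.0, 0.0, -1.0]]
ft_force: [-0.8, -0.6, -0.4]
finger_gap: -0.003
finger_force: 0.0
```

>>> play_rows(
  steps=[
    [[0,0,-0.1,0],[0,0,0,0]],
  ],
)

```text
clock: 7.95
ee_pos: [0.504, 0.0412, 0.0667]
eef_rot: [[1.0, 0.022, -0.0], [0.022, -1.0, 0.0], [-0.0, -0.0, -1.0]]
ft_force: [0.3, 0.3, 0.1]
finger_gap: 0.002
finger_force: 0.0
```

>>> play_rows(
  steps=[
    [[0,0,-0.1,0],[0,0,0,0]],
  ],
)

```text
clock: 8.15
ee_pos: [0.504, 0.0414, 0.0657]
eef_rot: [[1.0, 0.023, -0.0], [0.023, -1.0, 0.0], [-0.0, -0.0, -1.0]]
ft_force: [-0.4, 0.1, 0.7]
finger_gap: 0.001
finger_force: 0.0
```

>>> play_rows(
  steps=[
    [[0,0,-0.1,0],[0,0,0,0]],
  ],
)

```text
clock: 8.35
ee_pos: [0.5039, 0.0414, 0.0647]
eef_rot: [[1.0, 0.023, -0.0], [0.023, -1.0, 0.0], [-0.0, -0.0, -1.0]]
ft_force: [-0.6, 0.5, -0.3]
finger_gap: 0.003
finger_force: 0.0
```

>>> play_rows(
  steps=[
    [[0,0,-0.1,0],[0,0,0,0]],
  ],
)

```text
clock: 8.55
ee_pos: [0.5039, 0.0414, 0.0637]
eef_rot: [[1.0, 0.023, -0.0], [0.023, -1.0, 0.0], [-0.0, -0.0, -1.0]]
ft_force: [-0.1, -0.3, -0.8]
finger_gap: -0.007
finger_force: 0.0
```

>>> play_rows(
  steps=[
    [[0,0,-0.1,0],[0,0,0,0]],
  ],
)

```text
clock: 8.75
ee_pos: [0.504, 0.0414, 0.0627]
eef_rot: [[1.0, 0.023, -0.0], [0.023, -1.0, 0.0], [-0.0, -0.0, -1.0]]
ft_force: [-0.4, -0.1, 0.1]
finger_gap: 0.002
finger_force: 0.0
```

>>> play_rows(
  steps=[
    [[0,0,-0.1,0],[0,0,0,0]],
  ],
)

```text
clock: 8.95
ee_pos: [0.504, 0.0414, 0.0617]
eef_rot: [[1.0, 0.023, -0.0], [0.023, -1.0, 0.0], [-0.0, -0.0, -1.0]]
ft_force: [-0.0, -0.3, 0.5]
finger_gap: 0.002
finger_force: 0.0
```

>>> play_rows(
  steps=[
    [[0,0,-0.1,0],[0,0,0,0]],
  ],
)

```text
clock: 9.15
ee_pos: [0.5041, 0.0413, 0.0609]
eef_rot: [[1.0, 0.023, 0.0], [0.023, -1.0, -0.0], [0.0, 0.0, -1.0]]
ft_force: [-0.1, -0.0, 1.1]
finger_gap: 0.004
finger_force: 0.7
```

>>> play_rows(
  steps=[
    [[0,0,-0.1,0],[0,0,0,0]],
  ],
)

```text
clock: 9.35
ee_pos: [0.5041, 0.0413, 0.0605]
eef_rot: [[1.0, 0.023, -0.0], [0.023, -1.0, -0.0], [-0.0, 0.0, -1.0]]
ft_force: [-4.2, -0.3, 7.8]
finger_gap: 0.002
finger_force: 3.8
```

This one is home. On to the fourth lid.

>>> play_rows(
  steps=[
    [[0,0,1.2,0],[-0.1,4,0,0],[-0.1,4,0,0],[0,0,0,0],[0,0,0,0]],
  ],
)

```text
clock: 9.85
ee_pos: [0.5022, 0.122, 0.0723]
eef_rot: [[1.0, 0.025, 0.001], [0.025, -1.0, -0.0], [0.001, 0.0, -1.0]]
ft_force: [-0.5, 0.3, 0.4]
finger_gap: 0.003
finger_force: 0.0
```

>>> play_rows(
  steps=[
    [[0,0,-0.3,0],[0,0,-0.1,0],[0,0,0,0],[0,0,0,0]],
  ],
)

```text
clock: 10.25
ee_pos: [0.5021, 0.1206, 0.0677]
eef_rot: [[1.0, 0.022, -0.0], [0.022, -1.0, -0.0], [-0.0, 0.0, -1.0]]
ft_force: [-1.0, -0.1, 0.3]
finger_gap: 0.001
finger_force: 0.0
```

>>> play_rows(
  steps=[
    [[0,0,-0.1,0],[0,0,0,0]],
  ],
)

```text
clock: 10.45
ee_pos: [0.5021, 0.1211, 0.0668]
eef_rot: [[1.0, 0.022, -0.0], [0.022, -1.0, 0.0], [-0.0, -0.0, -1.0]]
ft_force: [-0.6, 0.7, 0.2]
finger_gap: 0.001
finger_force: 0.0
```

>>> play_rows(
  steps=[
    [[0,0,-0.1,0],[0,0,0,0]],
  ],
)

```text
clock: 10.65
ee_pos: [0.502, 0.1214, 0.0657]
eef_rot: [[1.0, 0.023, -0.0], [0.023, -1.0, -0.0], [-0.0, 0.0, -1.0]]
ft_force: [-1.0, 0.2, 0.5]
finger_gap: -0.002
finger_force: 0.0
```

>>> play_rows(
  steps=[
    [[0,0,-0.1,0],[0,0,0,0]],
  ],
)

```text
clock: 10.85
ee_pos: [0.5019, 0.1214, 0.0647]
eef_rot: [[1.0, 0.023, -0.0], [0.023, -1.0, 0.0], [-0.0, -0.0, -1.0]]
ft_force: [-0.2, 0.4, -0.3]
finger_gap: -0.002
finger_force: 0.0
```

>>> play_rows(
  steps=[
    [[0,0,-0.1,0],[0,0,0,0]],
  ],
)

```text
clock: 11.05
ee_pos: [0.502, 0.1214, 0.0638]
eef_rot: [[1.0, 0.023, -0.0], [0.023, -1.0, 0.0], [-0.0, -0.0, -1.0]]
ft_force: [0.3, 0.0, 0.2]
finger_gap: -0.002
finger_force: 0.2
```

>>> play_rows(
  steps=[
    [[0,0,-0.1,0],[0,0,0,0]],
  ],
)

```text
clock: 11.25
ee_pos: [0.502, 0.1214, 0.0628]
eef_rot: [[1.0, 0.023, -0.0], [0.023, -1.0, 0.0], [-0.0, -0.0, -1.0]]
ft_force: [-1.3, 0.7, 1.8]
finger_gap: -0.002
finger_force: 0.6
```

>>> play_rows(
  steps=[
    [[0,0,-0.1,0],[0,0,0,0]],
  ],
)

```text
clock: 11.45
ee_pos: [0.5018, 0.1214, 0.0617]
eef_rot: [[1.0, 0.023, -0.001], [0.023, -1.0, 0.0], [-0.001, -0.0, -1.0]]
ft_force: [-1.9, -0.3, 2.5]
finger_gap: 0.003
finger_force: 1.1
```

This lid gives softly, about 2 mm at 2.5 N. I'll press one step more to confirm the rocking.

>>> play_rows(
  steps=[
    [[0,0,-0.1,0],[0,0,0,0]],
  ],
)

```text
clock: 11.65
ee_pos: [0.5017, 0.1214, 0.0607]
eef_rot: [[1.0, 0.023, -0.001], [0.023, -1.0, -0.0], [-0.001, -0.0, -1.0]]
ft_force: [-2.8, 0.8, 3.4]
finger_gap: 0.004
finger_force: 1.5
```

>>> play_rows(
  steps=[
    [[0,0,-0.1,0],[0,0,0,0]],
  ],
)

```text
clock: 11.85
ee_pos: [0.5018, 0.1214, 0.0598]
eef_rot: [[1.0, 0.023, -0.001], [0.023, -1.0, -0.0], [-0.001, -0.0, -1.0]]
ft_force: [-4.1, -0.2, 4.7]
finger_gap: 0.005
finger_force: 2.6
```

It rocks: 4 mm of travel at about 4 N. I'll lift, move to its middle and press.

>>> play_rows(
  steps=[
    [[0,0,1.2,0],[1.8,0.05,0,0],[1.7,0.05,0,0],[0,0,0,0],[0,0,0,0]],
  ],
)

```text
clock: 12.35
ee_pos: [0.5372, 0.1223, 0.0722]
eef_rot: [[1.0, 0.023, 0.0], [0.023, -1.0, 0.0], [0.0, 0.0, -1.0]]
ft_force: [1.1, -0.0, -0.1]
finger_gap: -0.003
finger_force: 0.0
```

>>> play_rows(
  steps=[
    [[0,0,-0.3,0],[0,0,-0.2,0],[0,0,-0.1,0],[0,0,0,0],[0,0,0,0]],
  ],
)

```text
clock: 12.85
ee_pos: [0.5369, 0.1224, 0.0658]
eef_rot: [[1.0, 0.023, -0.0], [0.023, -1.0, 0.0], [-0.0, -0.0, -1.0]]
ft_force: [0.1, 1.3, -0.5]
finger_gap: 0.002
finger_force: 0.0
```

>>> play_rows(
  steps=[
    [[0,0,-0.1,0],[0,0,0,0],[0,0,-0.1,0],[0,0,0,0]],
  ],
)

```text
clock: 13.25
ee_pos: [0.5372, 0.1224, 0.0645]
eef_rot: [[1.0, 0.023, 0.0], [0.023, -1.0, -0.0], [0.0, 0.0, -1.0]]
ft_force: [-2.6, -0.1, 4.8]
finger_gap: 0.001
finger_force: 2.5
```

>>> play_rows(
  steps=[
    [[0,0,-0.1,0],[0,0,0,0]],
  ],
)

```text
clock: 13.45
ee_pos: [0.5373, 0.1224, 0.0643]
eef_rot: [[1.0, 0.023, 0.0], [0.023, -1.0, -0.0], [0.0, 0.0, -1.0]]
ft_force: [-5.6, -0.3, 11.4]
finger_gap: -0.002
finger_force: 5.5
```

>>> play_rows(
  steps=[
    [[0,0,-0.1,0],[0,0,0,0]],
  ],
)

```text
clock: 13.65
ee_pos: [0.5374, 0.1224, 0.0636]
eef_rot: [[1.0, 0.023, 0.0], [0.023, -1.0, -0.0], [0.0, 0.0, -1.0]]
ft_force: [-7.0, -0.7, 12.2]
finger_gap: 0.002
finger_force: 6.5
```

>>> play_rows(
  steps=[
    [[0,0,-0.1,0],[0,0,0,0]],
  ],
)

```text
clock: 13.85
ee_pos: [0.5374, 0.1224, 0.0627]
eef_rot: [[1.0, 0.023, 0.0], [0.023, -1.0, -0.0], [0.0, 0.0, -1.0]]
ft_force: [-6.4, -0.7, 13.5]
finger_gap: 0.002
finger_force: 6.7
```

>>> play_rows(
  steps=[
    [[0,0,-0.1,0],[0,0,0,0],[0,0,-0.1,0],[0,0,0,0]],
  ],
)

```text
clock: 14.25
ee_pos: [0.5374, 0.1224, 0.0607]
eef_rot: [[1.0, 0.023, 0.0], [0.023, -1.0, -0.0], [0.0, 0.0, -1.0]]
ft_force: [-5.9, -1.5, 14.2]
finger_gap: -0.001
finger_force: 6.8
```

>>> play_rows(
  steps=[
    [[0,0,-0.1,0],[0,0,0,0]],
  ],
)

```text
clock: 14.45
ee_pos: [0.5374, 0.1224, 0.0597]
eef_rot: [[1.0, 0.023, 0.0], [0.023, -1.0, -0.0], [0.0, 0.0, -1.0]]
ft_force: [-6.4, -0.4, 13.2]
finger_gap: -0.003
finger_force: 6.8
```

>>> play_rows(
  steps=[
    [[0,0,-0.1,0],[0,0,0,0]],
  ],
)

```text
clock: 14.65
ee_pos: [0.5374, 0.1224, 0.0587]
eef_rot: [[1.0, 0.023, 0.0], [0.023, -1.0, -0.0], [0.0, 0.0, -1.0]]
ft_force: [-6.4, -1.0, 13.9]
finger_gap: 0.0
finger_force: 6.9
```

>>> play_rows(
  steps=[
    [[0,0,-0.1,0],[0,0,0,0]],
  ],
)

```text
clock: 14.85
ee_pos: [0.5373, 0.1224, 0.0581]
eef_rot: [[1.0, 0.023, -0.0], [0.023, -1.0, -0.0], [-0.0, 0.0, -1.0]]
ft_force: [-8.3, -0.8, 17.4]
finger_gap: -0.005
finger_force: 8.5
```

>>> play_rows(
  steps=[
    [[0,0,-0.1,0],[0,0,0,0]],
  ],
)

```text
clock: 15.05
ee_pos: [0.5374, 0.1224, 0.0578]
eef_rot: [[1.0, 0.023, -0.0], [0.023, -1.0, -0.0], [-0.0, 0.0, -1.0]]
ft_force: [-10.9, -1.7, 22.7]
finger_gap: 0.0
finger_force: 11.4
```

The lid has bottomed out near z = 58 mm. I'll give it one firmer press, then release and check both ends.

>>> play_rows(
  steps=[
    [[0,0,-0.1,0],[0,0,0,0]],
  ],
)

```text
clock: 15.25
ee_pos: [0.5374, 0.1224, 0.0576]
eef_rot: [[1.0, 0.023, -0.0], [0.023, -1.0, -0.0], [-0.0, 0.0, -1.0]]
ft_force: [-13.6, -1.4, 27.5]
finger_gap: 0.001
finger_force: 14.4
```

>>> play_rows(
  steps=[
    [[0,0,0.6,0],[0,0,0.8,0],[-1.7,0,0,0],[-1.8,0,0,0],[0,0,0,0]],
  ],
)

```text
clock: 15.75
ee_pos: [0.5, 0.1225, 0.0673]
eef_rot: [[1.0, 0.023, -0.002], [0.023, -1.0, -0.0], [-0.002, 0.0, -1.0]]
ft_force: [1.0, -0.4, -0.7]
finger_gap: 0.001
finger_force: 0.0
```

>>> play_rows(
  steps=[
    [[0,0,-0.3,0],[0,0,-0.2,0],[0,0,-0.2,0],[0,0,0,0],[0,0,0,0]],
  ],
)

```text
clock: 16.25
ee_pos: [0.5022, 0.1223, 0.0607]
eef_rot: [[1.0, 0.023, -0.0], [0.023, -1.0, -0.0], [-0.0, 0.0, -1.0]]
ft_force: [-0.1, 0.9, 1.1]
finger_gap: -0.002
finger_force: 0.0
```

>>> play_rows(
  steps=[
    [[0,0,-0.1,0],[0,0,0,0],[0,0,-0.1,0],[0,0,0,0]],
  ],
)

```text
clock: 16.65
ee_pos: [0.502, 0.1224, 0.0588]
eef_rot: [[1.0, 0.023, -0.0], [0.023, -1.0, -0.0], [-0.0, 0.0, -1.0]]
ft_force: [-0.6, 0.9, -0.9]
finger_gap: -0.003
finger_force: 0.0
```

>>> play_rows(
  steps=[
    [[0,0,-0.1,0],[0,0,0,0]],
  ],
)

```text
clock: 16.85
ee_pos: [0.5022, 0.1224, 0.0579]
eef_rot: [[1.0, 0.023, 0.0], [0.023, -1.0, 0.0], [0.0, -0.0, -1.0]]
ft_force: [1.0, 0.7, 0.8]
finger_gap: 0.0
finger_force: 0.1
```

>>> play_rows(
  steps=[
    [[0,0,-0.1,0],[0,0,0,0]],
  ],
)

```text
clock: 17.05
ee_pos: [0.5022, 0.1224, 0.0577]
eef_rot: [[1.0, 0.023, -0.0], [0.023, -1.0, -0.0], [-0.0, 0.0, -1.0]]
ft_force: [-2.5, -0.2, 7.2]
finger_gap: -0.003
finger_force: 3.6
```

The near end now holds firm: 7 N at 0.2 mm, at the closed height. I'll retreat.

>>> play_rows(
  steps=[
    [[0,0,1,0],[0,0,3,0],[0,0,4,0],[0,0,4,0],[0,0,0,0]],
  ],
)

```text
clock: 17.55
ee_pos: [0.5063, 0.1228, 0.1841]
eef_rot: [[1.0, 0.023, 0.012], [0.023, -1.0, 0.001], [0.012, -0.001, -1.0]]
ft_force: [1.0, 0.0, -0.2]
finger_gap: -0.002
finger_force: 0.0
```

>>> play_rows(
  steps=[
    [[0,0,0,0],[0,0,0,0],[0,0,0,0]],
  ],
)

```text
clock: 17.85
ee_pos: [0.5009, 0.1222, 0.1752]
eef_rot: [[1.0, 0.023, -0.003], [0.023, -1.0, -0.0], [-0.003, 0.0, -1.0]]
ft_force: [-0.1, 0.6, -0.0]
finger_gap: -0.002
finger_force: 0.0
```

Run:
```python
from h import *
cv2.imwrite("pics/side2.png",snapshot("side")[:,:,::-1])
print(get_state()["ee_pos"]); print(close_job())
```

```text
[0.50101489 0.12226384 0.17526104]
the job is handed in; nothing more can be done
None
```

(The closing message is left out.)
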